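# Put away the washed parts of the cold-drip coffee stand

### The arm

A 6-joint arm with a two-finger parallel gripper is mounted at the origin on the work surface. World frame = base frame: x ahead of the robot, y to its left, z up, the work surface at z = 0. Lengths are in m, angles in rad, forces in N, time in s.
With the tool pointing down it reaches from about 0.375 to 0.9 m from the base axis. Payload 3.1 kg.
Tool frame: the origin (TCP) lies at the very end of the fingers, on their centre line; the grasp point (between the pads) lies 19 mm behind it; z points along the fingers, y is the direction in which the jaws open and shut (so a half turn about z gives the same grasp; the last joint's range is limited). The gripper opens to 87 mm and grips with 3 to 60 N. Pads are 19 mm wide; open, the fingers measure 117 mm over their backs; the gripper's body (75 mm by 190 mm) begins 51 mm behind the grasp point.
Start: joints at [-1.5, 0.527, 1.433, -0, 1.181, -0.178], TCP at [0.154, -0.606, 0.223] pointing down, gripper open.
Joint ranges: [-3.08, 3.08], [-0.75, 2.2], [0.22, 2.44], [-1.43, 4.57], [0, 2.65], [-2.85, 2.85]. Speed limits (rad/s): [2.79, 2.79, 3.14, 3.14, 3.14, 3.14].

### API

Orientations are given as a unit quaternion [x, y, z, w].
In Python, from rig import robot gives the robot as it stands. The module is installed in compiled form; this text tells all that it offers.
- The arm moves only by the tool carry_out, never from a script. Its argument "series" is a list of rows, each a list of 7 numbers: the shift along the tool's x, y, z in mm, then the turn, a rotation vector about the tool's x, y, z in degrees, then the gripper command: -1 is shut, 1 is fully open, values between are in proportion. In form: [[tx, ty, tz, rx, ry, rz, claw], ...]. A call has 1 to 8 rows; each row is the pose to reach, as a shift and turn from the pose measured when the call began, along the tool's axes at that moment; what a row does not reach only later rows make up. A row lasts 1/8 s, in which the tool goes at most 62.5 mm and 10.7 degrees, less where a joint would pass 70% of its speed; a pose out of reach is approached as far as the arm can. A call with a gripper value outside its range is refused whole. The fingers move at their own pace and stop on an object; "force" is the grip in N (left out, the last holds). Time passes only in rows, so rows that repeat a pose let the fingers close. It gives the time, the measured TCP pose, the force and the opening at its end, in the units of the state.
- robot.get_obs(): the state, without advancing time (a new reading comes with each control period).
- robot.camera(name): name is "side" or "top" or "wrist"; returns a dict with "pixels" (420x560x3 uint8, red, green, blue), "fx", "fy", "cx", "cy" (pixels), "k1" (the pictures are not rectified: a ray, as slopes to the right and down, at radius r is drawn at 1 + k1 r^2 times it, then the intrinsics apply), "position" and "attitude" of the camera in the world. Camera axes: x right, y down, z forward; pixel columns grow to the right and rows downward; lengths in m; the calibration is good to about 2 mm. A picture is of the moment at which its call begins. There is no depth.
- robot.hand_in(): hands the job in, once; it reports no verdict.
The state is a dict: "time": time; "q": joint angles; "joint_velocities": joint speeds; "joint_torque": joint torques, N m; "position": TCP position; "tool_rot": TCP orientation; "ft_force": force on the tool from outside, world axes, zero at the start; "moment": the same for the moment, N m; "grip_width": finger opening in m.
Only numpy, scipy, OpenCV 4.12 (cv2) and the standard library are available. Lean on these libraries where they do the work, as an engineer would, in place of code of your own. Each camera call takes 0.05 s, during which the arm holds its last target.

### The job

Sort the five washed brass parts of the coffee dripper into the white crockery: lay the two drip taps flat on the bottom of the long two-bay tray, one in each bay; stand the two collars upright next to each other on the bottom of the square box; and lay the knobbed lid flat, knob up, in the round dish. Leave the mug and the coffee jar where they stand.

Things in the scene. Friction and masses are not known exactly. Their poses are not given: they have to be found in the camera images.
- tap_a: brass drip tap lying flat, 76 mm long, 180 g. Origin: on its underside below mid-barrel, where to grip; z up. Barrel (18 mm dia., axis 13 mm up) along x, -21 to +21 mm; at +x a T handle (34 mm across y, 18 high) to x = +31; at -x a 26 mm square, 26 mm high valve block and stub to x = -45, with an 8 mm spout sticking out sideways to y = -26 at x = -31. Both taps are alike.
- tap_b: brass drip tap lying flat, 76 mm long, 180 g. Origin: on its underside below mid-barrel, where to grip; z up. Barrel (18 mm dia., axis 13 mm up) along x, -21 to +21 mm; at +x a T handle (34 mm across y, 18 high) to x = +31; at -x a 26 mm square, 26 mm high valve block and stub to x = -45, with an 8 mm spout sticking out sideways to y = -26 at x = -31. Both taps are alike.
- collar_a: brass rod collar standing upright, a dark round hole in its top: foot 40 mm diameter, 8 mm high; above 10 mm a 34 mm diameter cylinder; 46 mm high in all, 200 g. Origin: centre of its underside, z up. Both collars are alike.
- collar_b: brass rod collar standing upright, a dark round hole in its top: foot 40 mm diameter, 8 mm high; above 10 mm a 34 mm diameter cylinder; 46 mm high in all, 200 g. Origin: centre of its underside, z up. Both collars are alike.
- lid: brass lid lying flat: a disc 60 mm in diameter and 7 mm thick with a round knob (18 to 20 mm diameter) rising from its centre to 32 mm above the underside, 120 g. Origin: centre of its underside, z up.
- long_tray: white ceramic tray, fixed, 118 mm along its x, 164 mm along y, 22 mm high; walls, floor and divider 4 mm thick. The divider (along x at y = 0, top at 19 mm) makes two open bays, each 110 mm (x) by 76 mm (y) inside, centres at y = +40 and -40 mm. Origin: centre of its underside; inner floor 4 mm above it.
- square_box: white ceramic square open box, fixed to the table, 120 by 120 mm, 30 mm high, undivided; walls and floor 4 mm thick, 112 by 112 mm inside. Origin: centre of its underside; inner floor 4 mm above it.
- round_dish: white ceramic round dish with upright rim, fixed to the table, 110 mm outside diameter, 102 mm inside, 22 mm high; floor 4 mm thick. Origin: centre of its underside; inner floor 4 mm above it.
- mug: white mug, 80 mm diameter, 85 mm high, with a handle on its own +y side, standing at the left of the work; a bystander. Origin: centre of its underside.
- jar: closed amber glass coffee jar with a pale wooden cap, 80 mm diameter, 110 mm high, standing at the right of the work; a bystander. Origin: centre of its underside.
Not all that is in view belongs to the job. What is shaped like the tap_a but green is not meant. What is shaped like the tap_b but blue is not meant.

How it is judged:
By the outcome, as a careful person would: the job done as asked, in the order asked, and still so for the second after the job is handed in, with the robot touching nothing.
It also fails if it takes over 120 s, if anything falls off the work surface, if the arm or the gripper's body presses on something with over 40 N, if the wrist force passes 120 N, or if a joint passes its speed limit or range.

## Working session

There is one attempt and no reset: what is moved stays moved. The work goes in short steps, Python scripts to look and compute and a tool call to move; the robot and the scene stay as the last step left them, time stands still between calls to the robot, and variables do not carry over. Pictures are saved under pics/ and viewed, and the job is handed in when it is done.

Besides the shell and the picture viewer there is one more tool, called in YAML: its name, and indented under it one key for each argument. carry_out: Moves the arm, as the interface text tells. Its arguments: {"type":"object","properties":{"series":{"type":"array"},"force":{"type":"number"}},"required":["series"]}

```bash
mkdir -p pics; cat > h.py <<'E'
import numpy as np, cv2
from rig import robot
from scipy.spatial.transform import Rotation as R
def att(c):
    a=np.array(c["attitude"],float)
    return a if a.shape==(3,3) else R.from_quat(a).as_matrix()
def shot(n,f):
    c=robot.camera(n); cv2.imwrite('pics/'+f,c["pixels"][:,:,::-1]); 
    np.save('pics/'+f[:-4]+'.npy',dict((k,v) for k,v in c.items()),allow_pickle=True); return c
def load(f): return np.load('pics/'+f+'.npy',allow_pickle=True).item()
def px2w(c,u,v,z):
    K=np.array([[c["fx"],0,c["cx"]],[0,c["fy"],c["cy"]],[0,0,1.]])
    p=cv2.undistortPoints(np.array([[[u,v]]],float),K,np.array([c["k1"],0,0,0.]))[0,0]
    d=att(c)@np.array([p[0],p[1],1]); o=np.array(c["position"],float)
    return o+d*(z-o[2])/d[2]
def w2px(c,P):
    K=np.array([[c["fx"],0,c["cx"]],[0,c["fy"],c["cy"]],[0,0,1.]])
    A=att(c).T; t=-A@np.array(c["position"],float)
    return cv2.projectPoints(np.array(P,float).reshape(-1,3),cv2.Rodrigues(A)[0],t,K,np.array([c["k1"],0,0,0.]))[0][:,0]
def crop(f,u0,v0,u1,v1,s,out):
    im=cv2.imread('pics/'+f+'.png')[v0:v1,u0:u1]
    cv2.imwrite('pics/'+out,cv2.resize(im,None,fx=s,fy=s,interpolation=cv2.INTER_CUBIC))
E
python3 - <<'E'
from h import *
for n in("top","side","wrist"):
    c=shot(n,n+'0.png'); print(n,[c[k] for k in("fx","fy","cx","cy","k1","position","attitude")])
print(robot.get_obs())
E
```

```text
top [400.1203304684163, 400.1203304684163, 281.8280401808964, 208.72295770854186, -0.014528555799715842, array([3.54637380e-01, 2.77858918e-04, 1.10248829e+00]), array([ 0.7098936 , -0.70222192,  0.03792676, -0.03869118])]
side [422.13023525510357, 422.13023525510357, 280.8937050079868, 198.98713371847356, -0.004168913220356801, array([ 0.32165252, -1.19447725,  0.73933487]), array([ 0.8679766 , -0.05478059,  0.02910039, -0.49271582])]
wrist [316.8317820894114, 316.8317820894114, 276.86266066240825, 207.5015789617465, -0.028491112562005202, array([ 0.22387594, -0.58896228,  0.38357561]), array([ 0.78249698, -0.60802521, -0.08302082,  0.10541045])]
{'time': 0.15, 'q': array([-1.50050426e+00,  5.28297755e-01,  1.43363273e+00,  1.55993944e-05,
        1.18136750e+00, -1.78498619e-01]), 'joint_velocities': array([ 9.21384320e-04, -3.11353584e-03, -2.61750374e-03,  1.35111283e-03,
        4.07947521e-04, -9.21753318e-05]), 'joint_torque': array([ 4.41128650e-04, -4.40430987e+01, -1.76841938e+01,  6.33155834e-02,
        5.52842987e-02, -9.09763844e-05]), 'position': array([ 0.1538883 , -0.60517348,  0.22176081]), 'tool_rot': array([ 9.92272879e-01,  1.24071780e-01,  5.33122216e-05, -8.51029740e-04]), 'ft_force': array([0.80594583, 0.14528179, 0.07388195]), 'moment': array([-0.01560707, -0.05524776,  0.02645224]), 'grip_width': 0.08689760139978393}
```

View pics/top0.png

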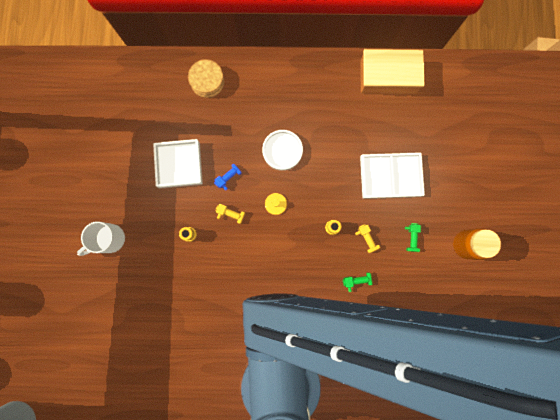

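View pics/side0.png

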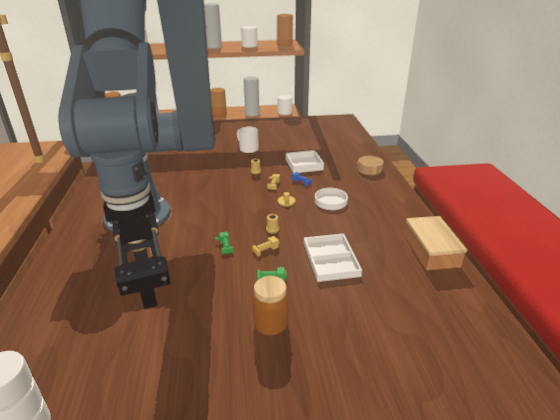

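View pics/wrist0.png

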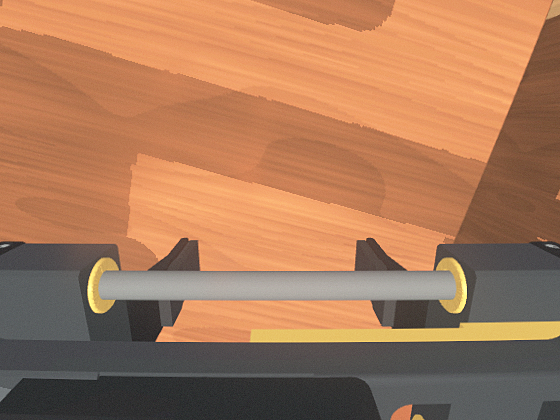

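The top view shows two brass taps at (230,213) and (368,238), collars at (187,234) and (333,227), and the lid at (276,204). The box is at (178,163), the dish at (282,150) and the tray at (392,175). Next I'll zoom in.

```bash
python3 - <<'E'
from h import *
crop('top0',140,120,300,250,5,'tl.png'); crop('top0',300,140,440,300,4,'tr.png')
c=load('top0')
for n,u,v,z in [("tapL",230,213,.013),("tapR",368,238,.013),("colL",187,234,.046),("colR",333,227,.046),("lid",276,204,.01),("tray",392.5,175.5,.022),("box",178,163,.03),("dish",282.5,150,.022)]:
    print(n,px2w(c,u,v,z).round(4))
E
```

```text
tapL [0.4599 0.1438 0.013 ]
tapR [ 0.3957 -0.2331  0.013 ]
colL [0.3998 0.2517 0.046 ]
colR [ 0.4225 -0.1337  0.046 ]
lid [0.4864 0.0183 0.01  ]
tray [ 0.5672 -0.3006  0.022 ]
box [0.594  0.2873 0.03  ]
dish [0.6353 0.002  0.022 ]
```

View pics/tl.png

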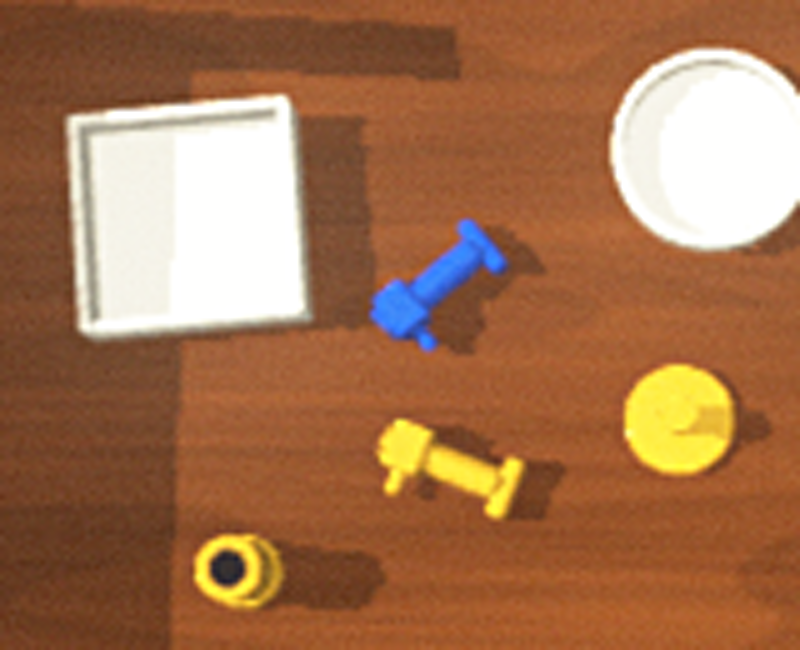

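View pics/tr.png

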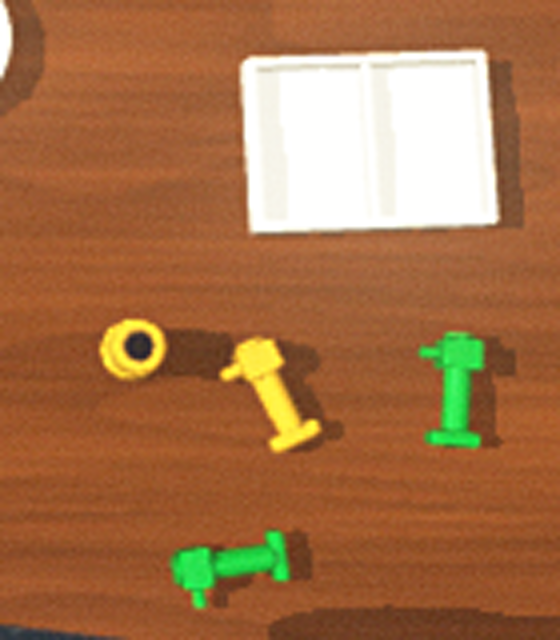

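```bash
cat > fit.py <<'E'
from h import *
from scipy.optimize import minimize
def box(x0,x1,y0,y1,z0,z1): return np.array([[x,y,z] for x in(x0,x1) for y in(y0,y1) for z in(z0,z1)])*1e-3
def cyl(r,z0,z1,n=40):
    t=np.linspace(0,2*np.pi,n,endpoint=False); return np.array([[r*np.cos(a),r*np.sin(a),z] for a in t for z in(z0,z1)])*1e-3
def xcyl(r,x0,x1,zc,n=24):
    t=np.linspace(0,2*np.pi,n,endpoint=False); return np.array([[x,r*np.cos(a),zc+r*np.sin(a)] for a in t for x in(x0,x1)])*1e-3
TAP=[xcyl(9,-21,21,13),box(21,31,-17,17,4,22),box(-44,-18,-13,13,0,26),box(-35,-27,-26,-13,9,17)]
COL=[cyl(20,0,8),cyl(17,8,46)]
LID=[cyl(30,0,7),cyl(9.5,7,32)]
TRAY=[box(-59,59,-82,82,0,22)]; BOX=[box(-60,60,-60,60,0,30)]; DISH=[cyl(55,0,22)]
S=8
def render(c,parts,p,win,base=0):
    u0,v0,u1,v1=win; m=np.zeros(((v1-v0)*S,(u1-u0)*S),np.uint8); Rz=R.from_euler('z',p[2]).as_matrix()
    for q in parts:
        uv=w2px(c,q@Rz.T+[p[0],p[1],base]); uv=((uv-[u0,v0]+.5)*S*16).astype(np.int32)
        cv2.fillConvexPoly(m,cv2.convexHull(uv),255,shift=4)
    return cv2.resize(m,(u1-u0,v1-v0),interpolation=cv2.INTER_AREA)/255.
def mask(c,win,kind):
    u0,v0,u1,v1=win; im=c["pixels"][v0:v1,u0:u1]; h=cv2.cvtColor(cv2.cvtColor(im,cv2.COLOR_RGB2BGR),cv2.COLOR_BGR2HSV)
    if kind=='y': m=(h[...,0]>17)&(h[...,0]<36)&(h[...,1]>120)&(h[...,2]>70)
    else: m=(h[...,1]<70)&(h[...,2]>110)
    return m.astype(float)
def fit(views,parts,p0,kind,base=0,starts=(0,)):
    best=None; ms=[mask(c,w,kind) for c,w in views]
    def cost(p): 
        p=[p[0]/1e3,p[1]/1e3,p[2]/50]
        return sum(np.sum((m-render(c,parts,p,w,base))**2) for m,(c,w) in zip(ms,views))/sum(m.sum() for m in ms)
    for a in starts:
        x0=np.array([p0[0]*1e3,p0[1]*1e3,(p0[2]+a)*50])
        r=minimize(cost,x0,method='Nelder-Mead',options=dict(initial_simplex=np.vstack([x0,x0+[5,0,0],x0+[0,5,0],x0+[0,0,8]]),xatol=.05,fatol=1e-4))
        if best is None or r.fun<best.fun: best=r
    return best.x[0]/1e3,best.x[1]/1e3,best.x[2]/50,best.fun
def win(c,p,r=.07,h=.03):
    uv=np.vstack([w2px(c,[[p[0]+a,p[1]+b,z]]) for a in(-r,r) for b in(-r,r) for z in(0,h)])
    lo=np.maximum(np.floor(uv.min(0)),0).astype(int); hi=np.ceil(uv.max(0)).astype(int); return lo[0],lo[1],min(hi[0],560),min(hi[1],420)
E
cat > f1.py <<'E'
from fit import *
T=load('top0'); Sd=load('side0')
st=np.arange(0,2*np.pi,np.pi/4)
for n,parts,p,k,s,r in [("tapL",TAP,(.46,.144,0),'y',st,.05),("tapR",TAP,(.396,-.233,0),'y',st,.05),("colL",COL,(.395,.245,0),'y',(0,),.03),("colR",COL,(.42,-.13,0),'y',(0,),.03),("lid",LID,(.486,.018,0),'y',(0,),.04),("tray",TRAY,(.567,-.30,0),'w',(0,),.1),("box",BOX,(.594,.287,0),'w',(0,),.085),("dish",DISH,(.635,.002,0),'w',(0,),.075)]:
    for vs in ([T],[Sd],[T,Sd]):
        f=fit([(c,win(c,p,r)) for c in vs],parts,p,k,starts=s); print(n,len(vs),np.round(f,4),round(np.degrees(f[2])%360,1))
E
time python3 f1.py
```

```text
tapL 1 [0.4586 0.139  4.3329 0.0651] 248.3
tapL 1 [0.4559 0.1336 4.3685 0.2225] 250.3
tapL 2 [0.4583 0.1387 4.3331 0.1506] 248.3
tapR 1 [ 0.3908 -0.2355  3.5946  0.0756] 206.0
tapR 1 [ 0.3888 -0.2381  3.6248  0.2748] 207.7
tapR 2 [ 0.3904 -0.236   3.5908  0.2001] 205.7
colL 1 [ 0.402   0.2578 -0.5672  0.2544] 327.5
colL 1 [ 0.4008  0.2545 -0.2805  0.0472] 343.9
colL 2 [ 0.4016  0.2575 -0.5422  0.1822] 328.9
colR 1 [ 0.4254 -0.1368  0.2363  0.3034] 13.5
colR 1 [ 0.4234 -0.1391  0.2071  0.1331] 11.9
colR 2 [ 0.4245 -0.1371  0.1273  0.2303] 7.3
lid 1 [0.4889 0.02   0.07   0.0156] 4.0
lid 1 [0.4879 0.0189 0.0065 0.1214] 0.4
lid 2 [0.4885 0.0199 0.1082 0.0539] 6.2
tray 1 [ 0.5707 -0.3008  0.0405  0.0103] 2.3
tray 1 [ 0.5687 -0.3035  0.0424  0.0141] 2.4
tray 2 [ 0.57   -0.3013  0.0415  0.0214] 2.4
box 1 [0.5967 0.2929 0.1033 0.0086] 5.9
box 1 [0.5955 0.2881 0.1041 0.0281] 6.0
box 2 [0.5965 0.2927 0.1012 0.0179] 5.8
dish 1 [0.6396 0.0033 0.0978 0.0131] 5.6
dish 1 [ 6.373e-01 -5.000e-04  9.790e-02  1.280e-02] 5.6
dish 2 [0.6391 0.0028 0.0821 0.0244] 4.7
real	0m7.422s
user	0m7.702s
sys	0m0.140s
```

```bash
cat >> h.py <<'E'
def go(x,y,z,yaw=None,off=(0,0)):
    """print row to pose; yaw in deg of tool x axis"""
    o=robot.get_obs(); M=R.from_quat(o["tool_rot"]); p=np.array(o["position"])
    yaw0=np.degrees(np.arctan2(M.as_matrix()[1,0],M.as_matrix()[0,0]))
    yaw=yaw0 if yaw is None else yaw
    t=M.inv().apply(np.array([x,y,z])-p)*1e3
    Rt=R.from_euler('z',yaw,degrees=True)*R.from_euler('x',180,degrees=True)
    rv=(M.inv()*Rt).as_rotvec(degrees=True)
    print('t',o["time"],'p',p.round(4),'yaw',yaw0.round(1),'w',round(o["grip_width"],4),'F',o["ft_force"].round(1),'ROW',t.round(1),rv.round(1))
E
python3 - <<'E'
from h import *
go(.390,-.236,.15,26)
E
```

```text
t 0.15 p [ 0.1539 -0.6052  0.2218] yaw 14.3 w 0.0869 F [0.8 0.1 0.1] ROW [ 319.7 -299.5   72.4] [ -0.1  -0.  -11.7]
```

carry_out:
  series:
    - [40,-38,0,0,0,0,0.2]
    - [80,-75,0,0,0,-2,0.2]
    - [120,-112,10,0,0,-4,0.2]
    - [160,-150,20,0,0,-6,0.2]
    - [200,-188,30,0,0,-8,0.2]
    - [240,-225,45,0,0,-10,0.2]
    - [280,-263,60,0,0,-11.7,0.2]
    - [319.7,-299.5,72.4,0,0,-11.7,0.2]
  force: 25

```text
time: 1.15
position: [0.3906, -0.2345, 0.1495]
tool_rot: [0.974, 0.224, 0.0, -0.001]
ft_force: [0.4, -0.6, 1.4]
grip_width: 0.0522
```

```bash
python3 - <<'E'
from h import *
shot('wrist','w1.png'); go(.390,-.236,.15,26)
E
```

```text
t 1.2 p [ 0.3913 -0.228   0.1482] yaw 26.1 w 0.0524 F [ 0.2  4.4 -0.7] ROW [-4.7  6.6 -1.9] [-0.5 -0.1  0.1]
```

View pics/w1.png

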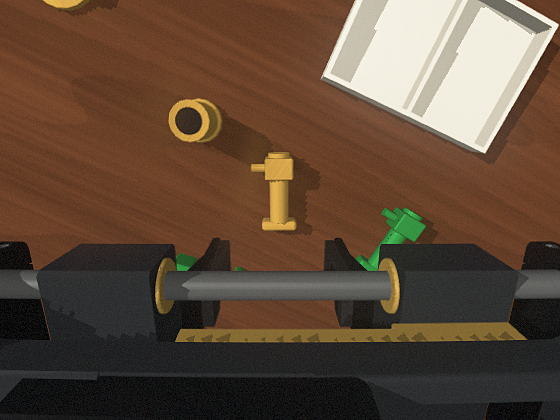

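The wrist view shows tap_R upright at (279,195), block away from the gripper; collar_R at (192,120); and tray corners at (323,78), (484,152) and (555,27). Now I'll refit with this view.

```bash
cat > f2.py <<'E'
from fit import *
W=load('w1'); 
p=(.3908,-.2355,3.5946); w=win(W,p,.045); w=(w[0],w[1],w[2],min(w[3],240)); m=mask(W,w,'y'); print(w,m.sum())
f=fit([(W,w)],TAP,p,'y',starts=(-.1,.1)); print(np.round(f,4),np.degrees(f[2]))
p=(.4234,-.138,0); w=win(W,p,.03,.05); m=mask(W,w,'y'); print(w,m.sum())
f=fit([(W,w)],COL,p,'y'); print(np.round(f,4))
go(.3905,-.2365,.15,26)
E
python3 f2.py
```

```text
(np.int64(212), np.int64(132), np.int64(344), 240) 2014.0
[ 0.3902 -0.2375  3.6021  0.1105] 206.38375307161388
(np.int64(137), np.int64(66), np.int64(242), np.int64(171)) 1345.0
[ 0.4241 -0.1397  0.0869  0.4689]
t 1.2 p [ 0.3913 -0.228   0.1482] yaw 26.1 w 0.0524 F [ 0.2  4.4 -0.7] ROW [-4.5  7.2 -1.9] [-0.5 -0.1  0.1]
```

```bash
python3 - <<'E'
from h import *
go(.3902,-.237,.004,26.3)
E
```

```text
t 1.2 p [ 0.3913 -0.228   0.1482] yaw 26.1 w 0.0524 F [ 0.2  4.4 -0.7] ROW [ -5.2   8.8 144.1] [-0.5 -0.1 -0.2]
```

carry_out:
  series:
    - [-5.2,8.8,30,-0.5,0,-0.2,0.1]
    - [-5.2,8.8,70,-0.5,0,-0.2,0.1]
    - [-5.2,8.8,100,-0.5,0,-0.2,0.1]
    - [-5.2,8.8,110,-0.5,0,-0.2,0.1]
    - [-5.2,8.8,110,-0.5,0,-0.2,0.1]

```text
time: 1.82
position: [0.3902, -0.2373, 0.0379]
tool_rot: [0.974, 0.228, 0.001, -0.0]
ft_force: [-0.4, 0.3, 0.2]
grip_width: 0.0478
```

```bash
python3 - <<'E'
from h import *
go(.3902,-.237,.004,26.3)
E
```

```text
t 1.825 p [ 0.3902 -0.2373  0.0379] yaw 26.3 w 0.0478 F [-0.4  0.3  0.2] ROW [ 0.1 -0.2 33.9] [-0.  -0.1  0. ]
```

carry_out:
  series:
    - [0,0,20,0,0,0,0.1]
    - [0,0,33,0,0,0,0.1]
    - [0,0,34,0,0,0,0.1]
    - [0,0,34,0,0,0,-1]
    - [0,0,34,0,0,0,-1]
    - [0,0,34,0,0,0,-1]
    - [0,0,34,0,0,0,-1]
    - [0,0,34,0,0,0,-1]
  force: 30

```text
time: 2.82
position: [0.3902, -0.2372, 0.0041]
tool_rot: [0.974, 0.228, 0.001, -0.0]
ft_force: [-0.7, 0.4, 3.8]
grip_width: 0.0169
```

carry_out:
  series:
    - [0,0,0,0,0,0,-1]
    - [0,0,-20,0,0,0,-1]
    - [0,0,-55,0,0,0,-1]
    - [0,0,-90,0,0,0,-1]
    - [0,0,-100,0,0,0,-1]
    - [0,0,-100,0,0,0,-1]

```text
time: 3.58
position: [0.3901, -0.2374, 0.1041]
tool_rot: [0.974, 0.228, 0.001, -0.0]
ft_force: [-1.2, -0.7, -2.0]
grip_width: 0.017
```

```bash
python3 - <<'E'
from h import *
shot('wrist','w2.png'); shot('side','s2.png'); crop('s2',180,150,400,310,3.5,'s2c.png')
from fit import *
a=np.radians(2.35); l=R.from_euler('z',a).apply([[-.006,-.04,0],[-.006,.04,0]])+[.5695,-.302,0]; print(l)
go(*l[0][:2],.10,2.4)
E
```

```text
[[ 0.5651452  -0.34221238  0.        ]
 [ 0.5618649  -0.26227966  0.        ]]
t 3.675 p [ 0.3895 -0.2368  0.1031] yaw 26.3 w 0.0171 F [ 0.2  0.7 -2.1] ROW [110.7 172.4   2.8] [-0.2 -0.  23.9]
```

View pics/w2.png

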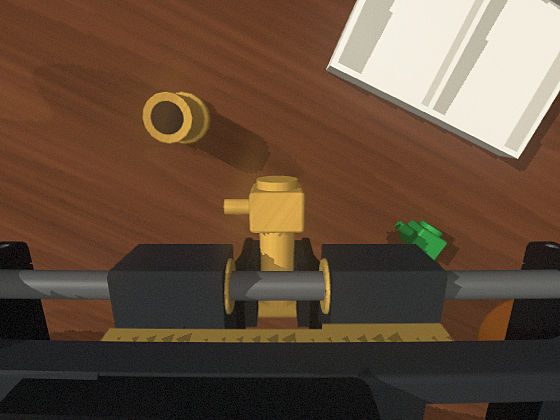

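View pics/s2c.png

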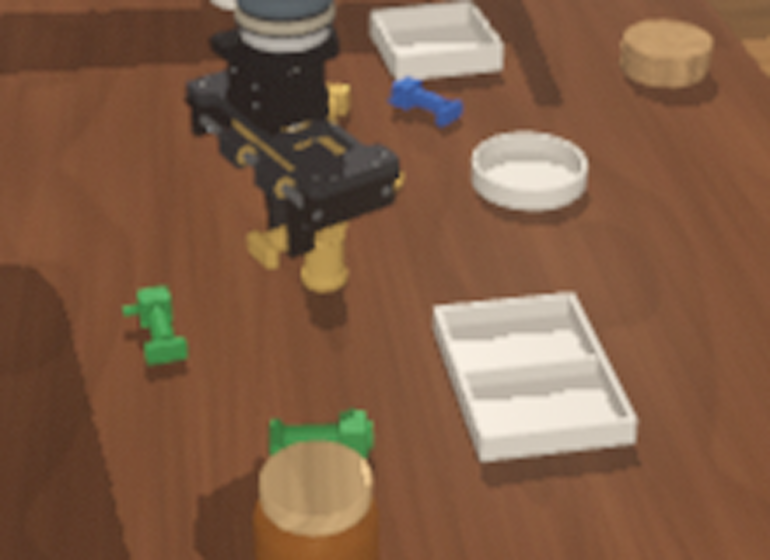

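The tap is held level: its block is at (277,205) in the wrist view and the width reads 17 mm. I'll move it to the far bay.

carry_out:
  series:
    - [18,28,0,0,0,4,-1]
    - [40,60,0,0,0,10,-1]
    - [62,95,0,0,0,17,-1]
    - [84,130,0,0,0,23.9,-1]
    - [102,160,0,0,0,23.9,-1]
    - [110.7,172.4,2.8,-0.2,0,23.9,-1]
    - [110.7,172.4,2.8,-0.2,0,23.9,-1]

```text
time: 4.55
position: [0.5649, -0.3419, 0.0973]
tool_rot: [1.0, 0.021, -0.001, -0.001]
ft_force: [-1.2, 0.0, -1.2]
grip_width: 0.0168
```

```bash
python3 - <<'E'
from h import *
shot('wrist','w3.png'); shot('top','t3.png');crop('t3',300,100,480,240,4.4,'t3c.png')
go(.5651,-.3422,.0095,2.4)
E
```

```text
t 4.65 p [ 0.5636 -0.341   0.098 ] yaw 2.4 w 0.0174 F [ 0.5  0.2 -1.2] ROW [ 1.7  1.5 88.5] [-0.1  0.2  0. ]
```

View pics/w3.png

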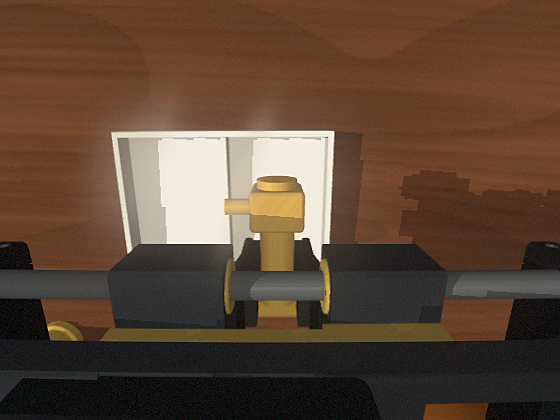

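```bash
python3 - <<'E'
from h import *
c=load('w3')
for u,v,z in [(113,132,.022),(334,131,.022),(334,131,.0),(229,136,.019)]: print(px2w(c,u,v,z).round(4))
a=np.radians(2.35);print(R.from_euler('z',a).apply([[.059,-.082,0],[.059,.082,0]])+[.5695,-.302,0])
E
```

```text
[ 0.6237 -0.2202  0.022 ]
[ 0.6311 -0.3822  0.022 ]
[ 0.6305 -0.386   0.    ]
[ 0.624  -0.3052  0.019 ]
[[ 0.63181269 -0.38151182  0.        ]
 [ 0.62508807 -0.21764974  0.        ]]
```

carry_out:
  series:
    - [1.7,2,30,0,0.2,0,-1]
    - [1.7,2,60,0,0.2,0,-1]
    - [1.7,2,78,0,0.2,0,-1]
    - [1.7,2,86,0,0.2,0,-1]
    - [1.7,2,89,0,0.2,0,-1]
    - [1.7,2,89,0,0.2,0,-1]

```text
time: 5.4
position: [0.5656, -0.3431, 0.0098]
tool_rot: [1.0, 0.021, 0.001, -0.001]
ft_force: [0.3, 0.0, -0.5]
grip_width: 0.0172
```

carry_out:
  series:
    - [0,0,0,0,0,0,-0.3]
    - [0,0,0,0,0,0,-0.3]
    - [0,0,0,0,0,0,-0.3]
    - [0,0,-20,0,0,0,-0.3]
    - [0,0,-70,0,0,0,-0.3]
    - [0,0,-125,0,0,0,-0.3]
    - [0,0,-150,0,0,0,0.1]
    - [0,0,-150,0,0,0,0.1]

```text
time: 6.4
position: [0.567, -0.3446, 0.1639]
tool_rot: [1.0, 0.021, 0.004, 0.002]
ft_force: [0.1, 0.4, -0.9]
grip_width: 0.0428
```

```bash
python3 - <<'E'
from h import *
shot('wrist','w4.png'); go(.4583,.1375,.15,68.3)
E
```

```text
t 6.45 p [ 0.5658 -0.3436  0.1615] yaw 2.4 w 0.0445 F [-0.2  0.1 -0.6] ROW [ -87.  -485.3   10.9] [  0.1  -0.2 -65.9]
```

View pics/w4.png

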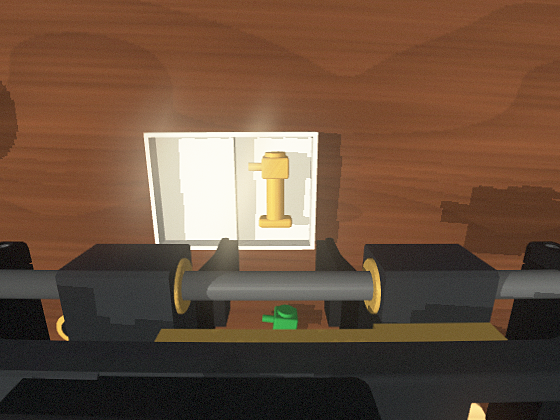

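The first tap lies flat in the right bay at (275,190). Next is the left tap.

carry_out:
  series:
    - [-10,-50,0,0,0,-8,0.1]
    - [-20,-110,0,0,0,-17,0.1]
    - [-31,-170,2,0,0,-26,0.1]
    - [-42,-230,4,0,0,-35,0.1]
    - [-53,-290,6,0,0,-44,0.1]
    - [-64,-350,8,0,0,-53,0.1]
    - [-75,-410,10,0,0,-60,0.1]
    - [-84,-460,10.9,0,0,-65.9,0.1]

```text
time: 7.45
position: [0.4599, 0.1144, 0.1485]
tool_rot: [0.826, 0.563, -0.0, -0.0]
ft_force: [0.4, 1.4, 0.5]
grip_width: 0.0477
```

```bash
python3 - <<'E'
from h import *
go(.4583,.1375,.15,68.3)
E
```

```text
t 7.45 p [0.4599 0.1144 0.1485] yaw 68.6 w 0.0477 F [0.4 1.4 0.5] ROW [ 20.9 -10.   -1.5] [-0.   0.   0.3]
```

carry_out:
  series:
    - [20.9,-10,-1.5,0,0,0.3,0.1]
    - [20.9,-10,-1.5,0,0,0.3,0.1]
    - [20.9,-10,-1.5,0,0,0.3,0.1]
    - [20.9,-10,-1.5,0,0,0.3,0.1]

```text
time: 7.95
position: [0.4583, 0.1364, 0.1496]
tool_rot: [0.828, 0.56, -0.001, -0.0]
ft_force: [-0.1, -0.1, 0.3]
grip_width: 0.0479
```

```bash
python3 - <<'E'
from fit import *
W=shot('wrist','w5.png')
p=(.4583,.1375,4.333); w=win(W,p,.045); w=(w[0],w[1],w[2],min(w[3],240)); print(w)
f=fit([(W,w)],TAP,p,'y',starts=(-.1,.1)); print(np.round(f,4),np.degrees(f[2]))
go(f[0],f[1],.004,np.degrees(f[2])-180)
E
```

```text
(np.int64(211), np.int64(132), np.int64(339), 240)
[0.4578 0.1373 4.3457 0.1102] 248.9890556879499
t 8.0 p [0.4585 0.1364 0.1498] yaw 68.2 w 0.0479 F [-0.  -1.2  0.3] ROW [  0.7  -0.8 145.8] [-0.   0.  -0.8]
```

View pics/w5.png

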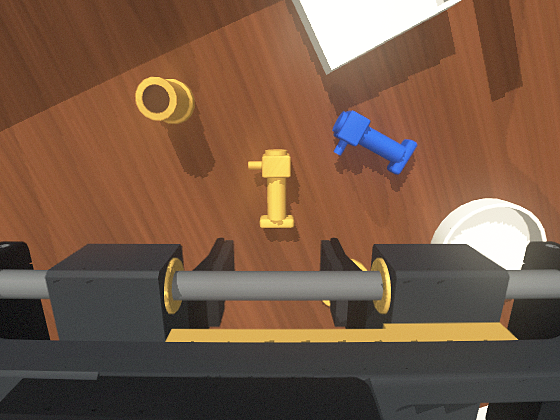

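The left tap is aligned at (276,190), and the blue decoy at (375,142) is clear of the fingers.

carry_out:
  series:
    - [0.7,-0.8,40,0,0,-0.6,0.1]
    - [0.7,-0.8,90,0,0,-0.6,0.1]
    - [0.7,-0.8,125,0,0,-0.6,0.1]
    - [0.7,-0.8,140,0,0,-0.6,0.1]
    - [0.7,-0.8,145.8,0,0,-0.6,0.1]
    - [0.7,-0.8,145.8,0,0,-0.6,0.1]
    - [0.7,-0.8,145.8,0,0,-0.6,-1]
    - [0.7,-0.8,145.8,0,0,-0.6,-1]
  force: 30

```text
time: 9.0
position: [0.4584, 0.1374, 0.0049]
tool_rot: [0.825, 0.565, 0.0, 0.0]
ft_force: [-0.1, -0.1, 0.1]
grip_width: 0.035
```

carry_out:
  series:
    - [0,0,0,0,0,0,-1]
    - [0,0,0,0,0,0,-1]
    - [0,0,0,0,0,0,-1]
    - [0,0,-20,0,0,0,-1]
    - [0,0,-55,0,0,0,-1]
    - [0,0,-90,0,0,0,-1]
    - [0,0,-110,0,0,0,-1]
    - [0,0,-110,0,0,0,-1]

```text
time: 10.0
position: [0.4591, 0.1375, 0.1158]
tool_rot: [0.825, 0.565, 0.002, 0.001]
ft_force: [-0.5, -0.7, -2.6]
grip_width: 0.017
```

```bash
python3 - <<'E'
from h import *
a=np.radians(2.35); l=R.from_euler('z',a).apply([[-.006,-.04,0],[-.006,.04,0]])+[.5695,-.303,0]; print(l)
go(*l[1][:2],.10,2.4)
E
```

```text
[[ 0.5651452  -0.34321238  0.        ]
 [ 0.5618649  -0.26327966  0.        ]]
t 10.0 p [0.4591 0.1375 0.1158] yaw 68.8 w 0.017 F [-0.5 -0.7 -2.6] ROW [-336.4  240.9   16.2] [ 0.1 -0.2 66.4]
```

carry_out:
  series:
    - [-30,21,0,0,0,7,-1]
    - [-75,54,0,0,0,16,-1]
    - [-120,86,0,0,0,25,-1]
    - [-165,118,0,0,0,34,-1]
    - [-210,150,0,0,0,43,-1]
    - [-255,182,3,0,0,52,-1]
    - [-300,215,8,0,0,60,-1]
    - [-325,233,16,0,0,66.4,-1]

```text
time: 11.0
position: [0.5587, -0.2529, 0.0982]
tool_rot: [1.0, 0.018, 0.002, 0.0]
ft_force: [0.3, 1.0, -2.2]
grip_width: 0.0174
```

```bash
python3 - <<'E'
from h import *
go(.5619,-.2633,.06,2.4)
E
```

```text
t 11.0 p [ 0.5587 -0.2529  0.0982] yaw 2.0 w 0.0174 F [ 0.3  1.  -2.2] ROW [ 2.7 10.5 38.2] [ 0.  -0.2 -0.4]
```

carry_out:
  series:
    - [2.7,10.5,5,0,0,-0.4,-1]
    - [2.7,10.5,25,0,0,-0.4,-1]
    - [2.7,10.5,38,0,0,-0.4,-1]
    - [2.7,10.5,38,0,0,-0.4,-1]
    - [2.7,10.5,38,0,0,-0.4,-1]

```text
time: 11.62
position: [0.5622, -0.2628, 0.0604]
tool_rot: [1.0, 0.022, 0.002, 0.0]
ft_force: [-0.3, 0.1, -1.9]
grip_width: 0.0172
```

```bash
python3 - <<'E'
from h import *
shot('wrist','w6.png')
go(.5619,-.2633,.0095,2.4)
E
```

```text
t 11.675 p [ 0.5624 -0.263   0.0608] yaw 2.5 w 0.017 F [ 0.1  0.  -2.3] ROW [-0.7  0.2 51.3] [ 0.1 -0.2  0.1]
```

View pics/w6.png

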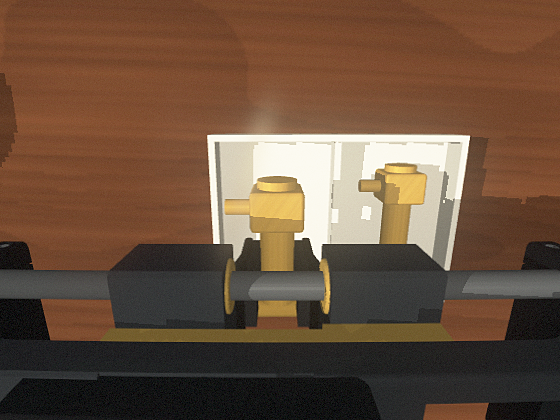

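carry_out:
  series:
    - [-0.7,0.2,20,0,0,0,-1]
    - [-0.7,0.2,40,0,0,0,-1]
    - [-0.7,0.2,49,0,0,0,-1]
    - [-0.7,0.2,51.6,0,0,0,-1]
    - [-0.7,0.2,51.6,0,0,0,-1]
    - [-0.7,0.2,51.6,0,0,0,-1]

```text
time: 12.42
position: [0.5624, -0.2637, 0.0095]
tool_rot: [1.0, 0.022, 0.003, 0.001]
ft_force: [0.7, -0.3, -1.9]
grip_width: 0.017
```

carry_out:
  series:
    - [0,0,0,0,0,0,-0.3]
    - [0,0,0,0,0,0,-0.3]
    - [0,0,0,0,0,0,-0.3]
    - [0,0,-20,0,0,0,-0.3]
    - [0,0,-70,0,0,0,-0.3]
    - [0,0,-125,0,0,0,-0.3]
    - [0,0,-150,0,0,0,0.3]
    - [0,0,-150,0,0,0,0.3]

```text
time: 13.42
position: [0.5633, -0.2645, 0.1635]
tool_rot: [1.0, 0.022, 0.006, 0.003]
ft_force: [-0.1, -0.2, 0.3]
grip_width: 0.0433
```

```bash
python3 - <<'E'
from fit import *
W=shot('wrist','w7.png'); go(.4241,-.139,.15,2)
E
```

```text
t 13.475 p [ 0.562  -0.2637  0.1613] yaw 2.5 w 0.0468 F [-0.2  0.3 -0.8] ROW [-132.5 -130.5    9.8] [ 0.2 -0.4  0.5]
```

View pics/w7.png

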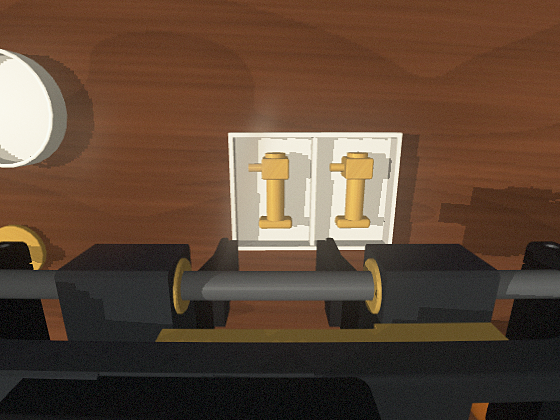

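Both taps lie flat, one per bay, at (276,190) and (354,190). Next is collar_R.

carry_out:
  series:
    - [-25,-25,0,0,0,0,0.4]
    - [-65,-64,0,0,0,0,0.4]
    - [-105,-103,5,0,0,0,0.4]
    - [-132.5,-130.5,9.8,0,-0.4,0.5,0.4]
    - [-132.5,-130.5,9.8,0,-0.4,0.5,0.4]
    - [-132.5,-130.5,9.8,0,-0.4,0.5,0.4]

```text
time: 14.22
position: [0.4247, -0.1395, 0.1496]
tool_rot: [1.0, 0.017, 0.001, 0.002]
ft_force: [0.3, -0.9, 0.3]
grip_width: 0.0611
```

```bash
python3 - <<'E'
from fit import *
W=shot('wrist','w8.png'); go(.4241,-.139,.15,2); crop('w8',200,120,360,250,5,'w8c.png')
E
```

```text
t 14.275 p [ 0.4253 -0.14    0.1498] yaw 2.0 w 0.0612 F [-0.5  0.2  0.1] ROW [-1.1 -1.1 -0.3] [ 0.3 -0.1 -0. ]
```

View pics/w8c.png

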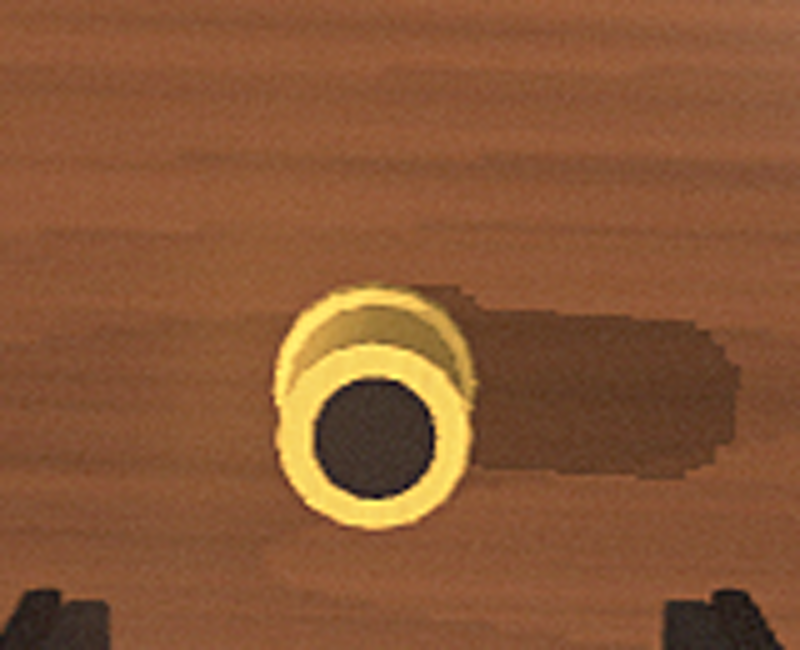

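The hole centre is at pixel (274.6,207) in the wrist view.

```bash
python3 - <<'E'
from fit import *
W=load('w8'); p=px2w(W,274.6,207,.046); print(p)
go(p[0],p[1],.014,2)
# left collar from w5
W5=load('w5'); crop('w5',120,60,210,140,6,'w5c.png')
E
```

```text
[ 0.42414539 -0.13956903  0.046     ]
t 14.275 p [ 0.4253 -0.14    0.1498] yaw 2.0 w 0.0612 F [-0.5  0.2  0.1] ROW [ -1.3  -1.1 135.8] [ 0.3 -0.1 -0. ]
```

View pics/w5c.png

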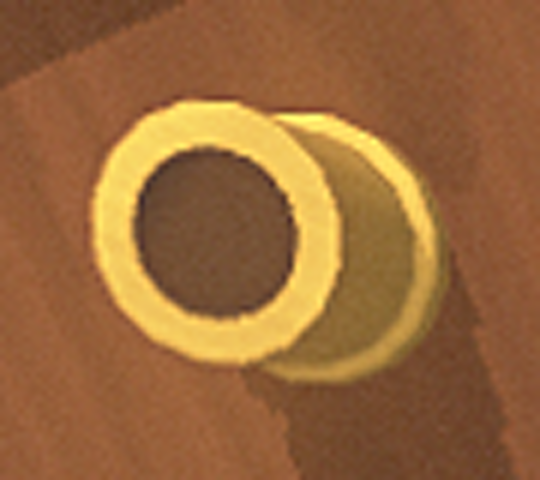

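carry_out:
  series:
    - [-1.3,-1.0,35,0.3,0,0,0.4]
    - [-1.3,-1.0,80,0.3,0,0,0.4]
    - [-1.3,-1.0,115,0.3,0,0,0.4]
    - [-1.3,-1.0,130,0.3,0,0,0.4]
    - [-1.3,-1.0,135.8,0.3,0,0,0.4]
    - [-1.3,-1.0,135.8,0.3,0,0,0.4]
    - [-1.3,-1.0,135.8,0.3,0,0,-1]
    - [-1.3,-1.0,135.8,0.3,0,0,-1]
  force: 30

```text
time: 15.28
position: [0.4247, -0.14, 0.0146]
tool_rot: [1.0, 0.017, 0.002, 0.0]
ft_force: [-0.1, -0.5, 0.5]
grip_width: 0.048
```

carry_out:
  series:
    - [0,0,0,0,0,0,-1]
    - [0,0,0,0,0,0,-1]
    - [0,0,0,0,0,0,-1]
    - [0,0,-20,0,0,0,-1]
    - [0,0,-55,0,0,0,-1]
    - [0,0,-95,0,0,0,-1]
    - [0,0,-116,0,0,0,-1]
    - [0,0,-116,0,0,0,-1]

```text
time: 16.27
position: [0.4251, -0.1405, 0.1317]
tool_rot: [1.0, 0.017, 0.003, 0.001]
ft_force: [-0.1, -1.0, -3.0]
grip_width: 0.033
```

```bash
python3 - <<'E'
from h import *
print(px2w(load('w5'),155.6,98.1,.046))
a=np.radians(5.9); l=R.from_euler('z',a).apply([[.027,0,0],[-.027,0,0]])+[.5962,.291,0]; print(l)
go(*l[0][:2],.13,5.9)
E
```

```text
[0.4011954  0.25451544 0.046     ]
[[0.62305698 0.2937754  0.        ]
 [0.56934302 0.2882246  0.        ]]
t 16.275 p [ 0.4251 -0.1405  0.1317] yaw 2.0 w 0.033 F [-0.1 -1.  -3. ] ROW [ 212.8 -427.2    2. ] [ 0.2 -0.3 -3.9]
```

carry_out:
  series:
    - [16,-32,0,0,0,0,-1]
    - [43,-86,0,0,0,0,-1]
    - [71,-142,0,0,0,-1,-1]
    - [98,-197,0,0,0,-2,-1]
    - [125,-250,0,0,0,-3,-1]
    - [152,-305,0,0,0,-3.9,-1]
    - [180,-361,0,0,0,-3.9,-1]
    - [203,-407,0,0,0,-3.9,-1]

```text
time: 17.27
position: [0.6135, 0.2754, 0.1292]
tool_rot: [0.999, 0.052, 0.001, 0.002]
ft_force: [0.3, -0.3, -2.3]
grip_width: 0.0326
```

carry_out:
  series:
    - [10,-18,5,0,0,0,-1]
    - [10,-18,5,0,0,0,-1]
    - [10,-18,5,0,0,0,-1]
    - [10,-18,5,0,0,0,-1]

```text
time: 17.77
position: [0.6212, 0.2929, 0.1237]
tool_rot: [0.999, 0.051, 0.001, 0.002]
ft_force: [0.6, 1.2, -2.3]
grip_width: 0.0327
```

```bash
python3 - <<'E'
from h import *
shot('wrist','w9.png')
go(.6231,.2938,.02,5.9)
E
```

```text
t 17.825 p [0.6214 0.293  0.1241] yaw 5.9 w 0.0325 F [ 1.  -0.2 -2.2] ROW [  1.5  -1.  104.1] [ 0.2 -0.1 -0. ]
```

View pics/w9.png

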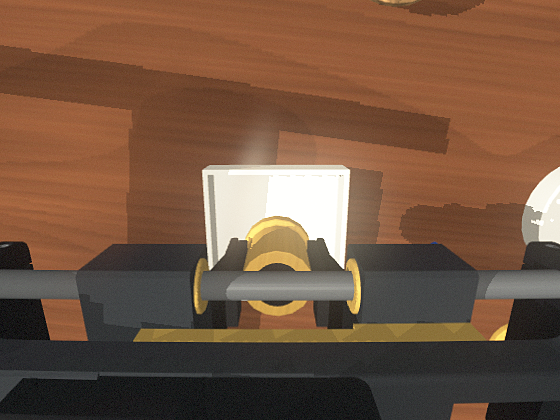

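```bash
python3 - <<'E'
from h import *
c=load('w9')
for u,v in [(203,168.5),(350,165.5)]: print(px2w(c,u,v,.03).round(4))
print(R.from_euler('z',5.9,degrees=True).apply([[.06,.06,0],[.06,-.06,0]])+[.5962,.291,0])
E
```

```text
[0.6495 0.3541 0.03  ]
[0.6641 0.2359 0.03  ]
[[0.64971462 0.35684972 0.        ]
 [0.66204972 0.23748538 0.        ]]
```

carry_out:
  series:
    - [1.5,0.5,35,0.2,0,0,-1]
    - [1.5,0.5,70,0.2,0,0,-1]
    - [1.5,0.5,90,0.2,0,0,-1]
    - [1.5,0.5,101,0.2,0,0,-1]
    - [1.5,0.5,105,0.2,0,0,-1]
    - [1.5,0.5,105,0.2,0,0,-1]
    - [1.5,0.5,105,0.2,0,0,-1]

```text
time: 18.7
position: [0.6241, 0.2926, 0.0202]
tool_rot: [0.999, 0.051, 0.002, -0.0]
ft_force: [0.1, 0.5, -2.3]
grip_width: 0.0329
```

```bash
python3 - <<'E'
from h import *
go(.6231,.292,.0186,5.9)
E
```

```text
t 18.7 p [0.6241 0.2926 0.0202] yaw 5.9 w 0.0329 F [ 0.1  0.5 -2.3] ROW [-1.   0.5  1.6] [-0.  -0.2 -0. ]
```

carry_out:
  series:
    - [-0.5,0.5,1.6,0,-0.2,0,-1]
    - [-0.5,0.5,1.6,0,-0.2,0,-1]
    - [-0.5,0.5,1.6,0,-0.2,0,0.15]
    - [-0.5,0.5,1.6,0,-0.2,0,0.15]
    - [-0.5,0.5,1.6,0,-0.2,0,0.15]
    - [-0.5,0.5,-25,0,-0.2,0,0.15]
    - [-0.5,0.5,-80,0,-0.2,0,0.15]
    - [-0.5,0.5,-130,0,-0.2,0,0.4]

```text
time: 19.7
position: [0.623, 0.2919, 0.1515]
tool_rot: [0.999, 0.051, 0.0, -0.0]
ft_force: [1.7, 0.7, -1.0]
grip_width: 0.0544
```

```bash
python3 - <<'E'
from h import *
shot('wrist','w10.png')
go(.4012,.2545,.14,5.9)
E
```

```text
t 19.75 p [0.6273 0.2934 0.1598] yaw 5.9 w 0.0569 F [1.3 1.  3.6] ROW [-229.2   15.6   16.5] [-0.1 -0.8 -0. ]
```

View pics/w10.png

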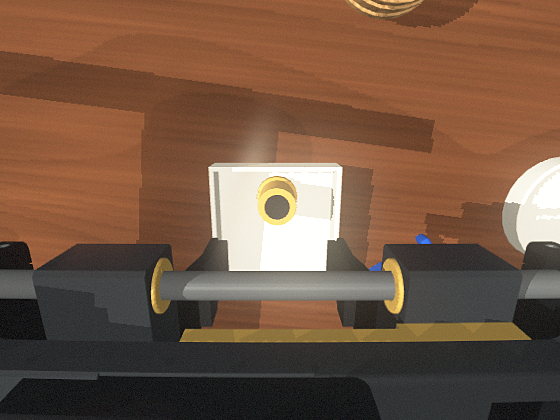

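The first collar stands in the far half of the box, with its hole at (277,206). On to the left collar.

carry_out:
  series:
    - [-30,2,0,0,0,0,0.4]
    - [-85,6,0,0,0,0,0.4]
    - [-140,10,5,0,0,0,0.4]
    - [-190,13,12,0,0,0,0.4]
    - [-229.2,15.6,16.5,0,-0.8,0,0.4]
    - [-229.2,15.6,16.5,0,-0.8,0,0.4]
    - [-229.2,15.6,16.5,0,-0.8,0,0.4]

```text
time: 20.62
position: [0.4028, 0.2549, 0.1404]
tool_rot: [0.999, 0.051, 0.001, -0.002]
ft_force: [-0.2, -0.2, -0.1]
grip_width: 0.0612
```

```bash
python3 - <<'E'
from h import *
shot('wrist','w11.png');crop('w11',200,120,360,250,5,'w11c.png')
go(.4012,.2545,.014,5.9)
E
```

```text
t 20.675 p [0.4033 0.255  0.1404] yaw 5.9 w 0.0613 F [1.1 0.3 0. ] ROW [ -2.5   0.7 126.4] [-0.2 -0.2 -0. ]
```

View pics/w11c.png

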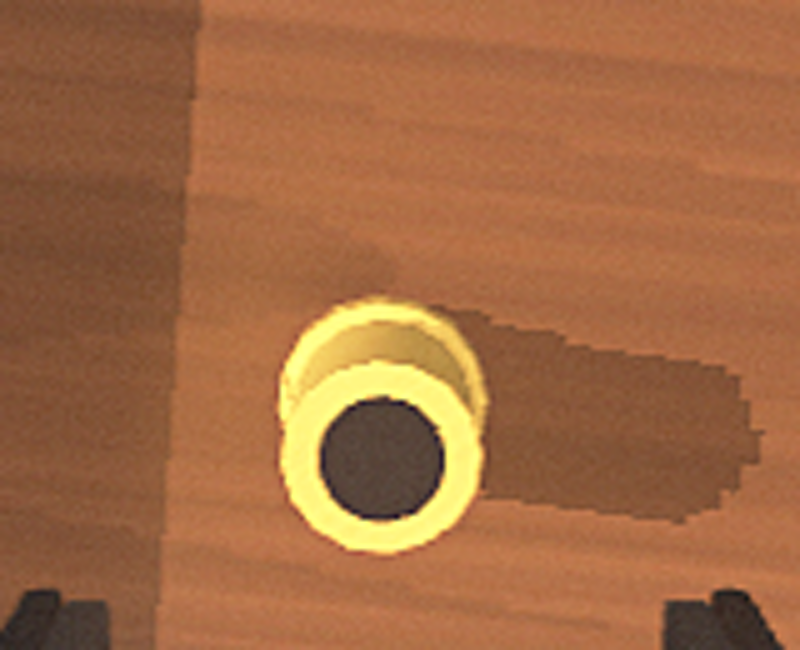

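```bash
python3 - <<'E'
from h import *
p=px2w(load('w11'),276,211.2,.046); print(p); go(p[0],p[1],.014,5.9)
E
```

```text
[0.40116246 0.25425902 0.046     ]
t 20.675 p [0.4033 0.255  0.1404] yaw 5.9 w 0.0613 F [1.1 0.3 0. ] ROW [ -2.6   0.9 126.4] [-0.2 -0.2 -0. ]
```

carry_out:
  series:
    - [-2.6,0.9,35,0,0,0,0.4]
    - [-2.6,0.9,80,-0.2,-0.2,0,0.4]
    - [-2.6,0.9,110,-0.2,-0.2,0,0.4]
    - [-2.6,0.9,122,-0.2,-0.2,0,0.4]
    - [-2.6,0.9,126.4,-0.2,-0.2,0,0.4]
    - [-2.6,0.9,126.4,-0.2,-0.2,0,0.4]
    - [-2.6,0.9,126.4,-0.2,-0.2,0,-1]
    - [-2.6,0.9,126.4,-0.2,-0.2,0,-1]
  force: 30

```text
time: 21.68
position: [0.4016, 0.2545, 0.0148]
tool_rot: [0.999, 0.051, 0.001, -0.0]
ft_force: [0.5, -0.2, -0.1]
grip_width: 0.0483
```

carry_out:
  series:
    - [0,0,0,0,0,0,-1]
    - [0,0,0,0,0,0,-1]
    - [0,0,0,0,0,0,-1]
    - [0,0,-20,0,0,0,-1]
    - [0,0,-55,0,0,0,-1]
    - [0,0,-95,0,0,0,-1]
    - [0,0,-116,0,0,0,-1]
    - [0,0,-116,0,0,0,-1]

```text
time: 22.68
position: [0.4022, 0.2547, 0.1319]
tool_rot: [0.999, 0.051, 0.002, -0.0]
ft_force: [0.4, 0.5, -2.6]
grip_width: 0.0326
```

```bash
python3 - <<'E'
from h import *
l=R.from_euler('z',5.9,degrees=True).apply([[-.0265,0,0]])+[.5962,.290,0]; print(l)
go(*l[0][:2],.12,5.9)
c=load('w10'); print(px2w(c,276.5,206.5,.05))
E
```

```text
[[0.56984038 0.287276   0.        ]]
t 22.675 p [0.4022 0.2547 0.1319] yaw 5.9 w 0.0326 F [ 0.4  0.5 -2.6] ROW [170.1 -15.2  12.7] [-0.  -0.3 -0. ]
[0.62343935 0.29074599 0.05      ]
```

carry_out:
  series:
    - [20,-2,0,0,0,0,-1]
    - [60,-5,3,0,0,0,-1]
    - [105,-9,6,0,0,0,-1]
    - [145,-13,10,0,0,0,-1]
    - [168,-15,12,0,0,0,-1]
    - [170.1,-15.2,12.7,0,-0.3,0,-1]
    - [170.1,-15.2,12.7,0,-0.3,0,-1]
    - [170.1,-15.2,12.7,0,-0.3,0,-1]

```text
time: 23.68
position: [0.5681, 0.287, 0.1194]
tool_rot: [0.999, 0.051, -0.002, -0.0]
ft_force: [-0.5, -0.6, -1.4]
grip_width: 0.0327
```

```bash
python3 - <<'E'
from h import *
shot('wrist','w12.png')
go(.5698,.2873,.0186,5.9)
E
```

```text
t 23.725 p [0.5684 0.287  0.1197] yaw 5.9 w 0.033 F [ 0.3  0.  -1.6] ROW [ 1.600e+00 -1.000e-01  1.011e+02] [-0.   0.1 -0. ]
```

View pics/w12.png

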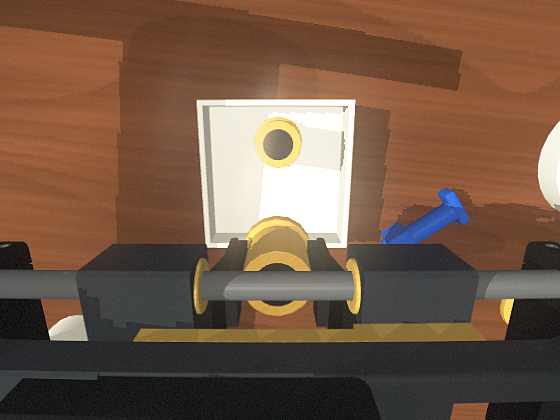

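```bash
python3 - <<'E'
from h import *
c=load('w12')
for u,v in [(208,246.5),(347,246.5),(197,101),(355,99.5)]: print(px2w(c,u,v,.03).round(4))
print(px2w(c,278,144.5,.05))
E
```

```text
[0.5302 0.3406 0.03  ]
[0.5424 0.2226 0.03  ]
[0.6475 0.3544 0.03  ]
[0.6609 0.2358 0.03  ]
[0.62297829 0.29034236 0.05      ]
```

carry_out:
  series:
    - [1.6,0,35,0,0,0,-1]
    - [1.6,0,70,0,0,0,-1]
    - [1.6,0,90,0,0,0,-1]
    - [1.2,0,98,0,0,0,-1]
    - [1,0,101,0,0,0,-1]
    - [1,0,101.2,0,0,0,-1]
    - [1,0,101.2,0,0,0,-1]
    - [1,0,101.2,0,0,0,-1]

```text
time: 24.72
position: [0.5699, 0.2874, 0.0193]
tool_rot: [0.999, 0.051, -0.0, -0.0]
ft_force: [-0.2, -0.3, 1.2]
grip_width: 0.033
```

```bash
python3 - <<'E'
from h import *
go(.5698,.2873,.0186,5.9)
E
```

```text
t 24.725 p [0.5699 0.2874 0.0193] yaw 5.9 w 0.033 F [-0.2 -0.3  1.2] ROW [-0.1  0.1  0.7] [-0.  0.  0.]
```

carry_out:
  series:
    - [0,0,0,0,0,0,0.15]
    - [0,0,0,0,0,0,0.15]
    - [0,0,0,0,0,0,0.15]
    - [0,0,0,0,0,0,0.15]
    - [0,0,-25,0,0,0,0.15]
    - [0,0,-75,0,0,0,0.15]
    - [0,0,-120,0,0,0,0.15]
    - [0,0,-140,0,0,0,0.15]

```text
time: 25.72
position: [0.5714, 0.2878, 0.1626]
tool_rot: [0.999, 0.052, 0.002, -0.001]
ft_force: [-0.2, -0.3, -1.3]
grip_width: 0.05
```

```bash
python3 - <<'E'
from h import *
shot('wrist','w13.png')
go(.4884,.0195,.15,0)
E
```

```text
t 25.775 p [0.5724 0.2882 0.1644] yaw 5.9 w 0.0499 F [-0.   0.4  1.9] ROW [-111.3  258.6   13. ] [-0.2 -0.4  5.9]
```

View pics/w13.png

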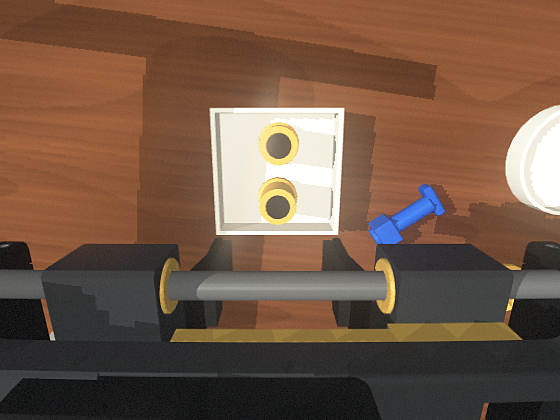

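Both collars stand upright at (278,145) and (277,207). Now the lid.

carry_out:
  series:
    - [-15,34,0,0,0,1,-0.1]
    - [-37,86,0,0,0,2,-0.1]
    - [-59,138,4,0,0,4,-0.1]
    - [-81,190,8,0,0,5.9,-0.1]
    - [-101,236,12,0,0,5.9,-0.1]
    - [-111.3,258.6,13,0,-0.4,5.9,-0.1]
    - [-111.3,258.6,13,0,-0.4,5.9,-0.1]
    - [-111.3,258.6,13,0,-0.4,5.9,-0.1]

```text
time: 26.78
position: [0.4886, 0.02, 0.1498]
tool_rot: [1.0, 0.0, 0.0, -0.002]
ft_force: [-0.0, 0.6, 0.2]
grip_width: 0.0391
```

```bash
python3 - <<'E'
from h import *
shot('wrist','w14.png');crop('w14',200,120,360,250,5,'w14c.png')
go(.4884,.0195,.15,0)
E
```

```text
t 26.825 p [0.4887 0.0203 0.1498] yaw 0.1 w 0.0391 F [-0.3  0.3  0.8] ROW [-0.3  0.8 -0.2] [-0.2 -0.   0.1]
```

View pics/w14c.png

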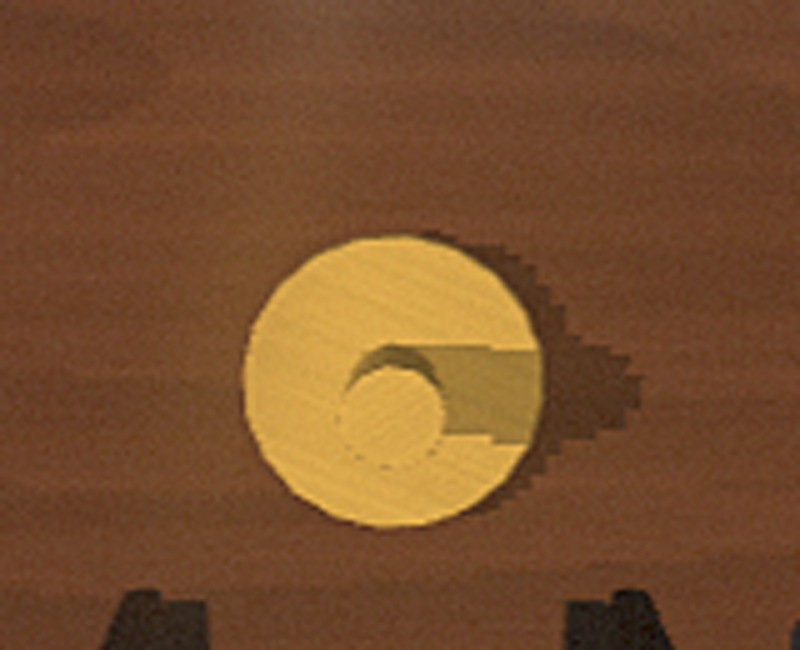

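```bash
python3 - <<'E'
from h import *
c=load('w14'); p=px2w(c,278,203,.032); print(p,px2w(c,278.4,196,.006)); go(p[0],p[1],.012,0)
E
```

```text
[0.48782918 0.01773189 0.032     ] [0.48821878 0.01732691 0.006     ]
t 26.825 p [0.4887 0.0203 0.1498] yaw 0.1 w 0.0391 F [-0.3  0.3  0.8] ROW [ -0.9   3.  137.8] [-0.2 -0.   0.1]
```

carry_out:
  series:
    - [-0.8,2.6,35,-0.2,0,0,-0.1]
    - [-0.8,2.6,80,-0.2,0,0,-0.1]
    - [-0.8,2.6,115,-0.2,0,0,-0.1]
    - [-0.8,2.6,132,-0.2,0,0,-0.1]
    - [-0.8,2.6,137.8,-0.2,0,0,-0.1]
    - [-0.8,2.6,137.8,-0.2,0,0,-0.1]
    - [-0.8,2.6,137.8,-0.2,0,0,-1]
    - [-0.8,2.6,137.8,-0.2,0,0,-1]
  force: 25

```text
time: 27.82
position: [0.4885, 0.0181, 0.0128]
tool_rot: [1.0, 0.001, 0.001, 0.0]
ft_force: [0.0, 0.2, 0.4]
grip_width: 0.026
```

carry_out:
  series:
    - [0,0,0,0,0,0,-1]
    - [0,0,0,0,0,0,-1]
    - [0,0,0,0,0,0,-1]
    - [0,0,-15,0,0,0,-1]
    - [0,0,-50,0,0,0,-1]
    - [0,0,-80,0,0,0,-1]
    - [0,0,-80,0,0,0,-1]

```text
time: 28.7
position: [0.4899, 0.0179, 0.0953]
tool_rot: [1.0, 0.001, 0.004, 0.001]
ft_force: [0.6, -0.1, -1.2]
grip_width: 0.0186
```

```bash
python3 - <<'E'
from h import *
shot('wrist','w15.png')
go(.6385,.0015,.085,0)
E
```

```text
t 28.75 p [0.4889 0.018  0.094 ] yaw 0.1 w 0.0186 F [-0.6  0.7 -1.6] ROW [149.5  16.7   9.8] [ 0.1 -0.3  0.1]
```

View pics/w15.png

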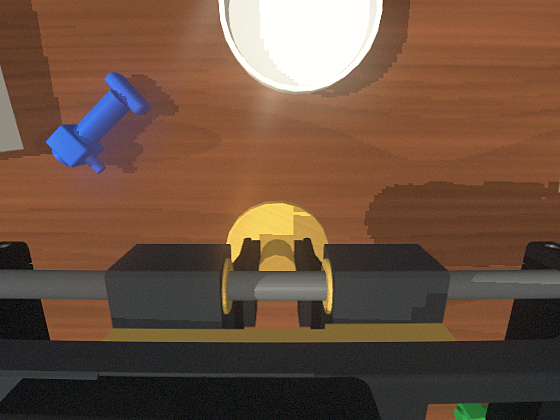

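carry_out:
  series:
    - [20,2,0,0,0,0,-1]
    - [60,7,0,0,0,0,-1]
    - [100,12,0,0,0,0,-1]
    - [135,15,3,0,0,0,-1]
    - [149.5,16.7,8,0,-0.3,0,-1]
    - [149.5,16.7,9.8,0,-0.3,0,-1]
    - [149.5,16.7,9.8,0,-0.3,0,-1]
    - [149.5,16.7,9.8,0,-0.3,0,-1]

```text
time: 29.75
position: [0.6371, 0.0018, 0.0846]
tool_rot: [1.0, 0.001, -0.001, 0.001]
ft_force: [-0.4, 0.1, -0.7]
grip_width: 0.0181
```

```bash
python3 - <<'E'
from h import *
shot('wrist','w16.png')
go(.6385,.0015,.0168,0)
E
```

```text
t 29.8 p [0.6375 0.0018 0.0849] yaw 0.1 w 0.0185 F [ 0.   0.3 -0.5] ROW [ 1.1  0.2 68.1] [0.1 0.1 0.1]
```

View pics/w16.png

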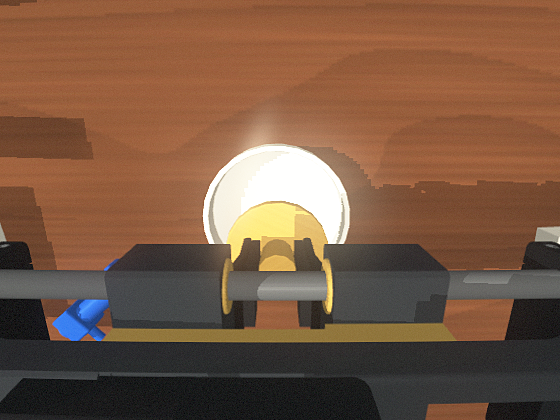

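The lid is centred over the dish, whose rim spans u 203–350. I'll lower it.

carry_out:
  series:
    - [1,0.2,25,0,0,0,-1]
    - [1,0.2,50,0,0,0,-1]
    - [1,0.2,63,0,0,0,-1]
    - [1,0.2,67,0,0,0,-1]
    - [1,0.2,68.2,0,0,0,-1]
    - [1,0.2,68.2,0,0,0,-1]
    - [1,0.2,68.2,0,0,0,-1]

```text
time: 30.68
position: [0.6389, 0.0014, 0.0174]
tool_rot: [1.0, 0.001, -0.0, 0.001]
ft_force: [0.0, 0.2, -1.1]
grip_width: 0.0182
```

```bash
python3 - <<'E'
from h import *
go(.6385,.0015,.0166,0)
E
```

```text
t 30.675 p [0.6389 0.0014 0.0174] yaw 0.1 w 0.0182 F [ 0.   0.2 -1.1] ROW [-0.4 -0.1  0.8] [0.1 0.  0.1]
```

carry_out:
  series:
    - [0,0,0.8,0,0,0,-1]
    - [0,0,0.8,0,0,0,-0.2]
    - [0,0,0.8,0,0,0,-0.2]
    - [0,0,0.8,0,0,0,-0.2]
    - [0,0,-25,0,0,0,-0.2]
    - [0,0,-75,0,0,0,-0.2]
    - [0,0,-130,0,0,0,-0.2]
    - [0,0,-140,0,0,0,-0.2]

```text
time: 31.68
position: [0.6419, 0.0011, 0.1621]
tool_rot: [1.0, 0.001, 0.005, 0.002]
ft_force: [0.8, -0.2, -0.7]
grip_width: 0.035
```

```bash
python3 - <<'E'
from h import *
shot('wrist','w17.png');go(.45,-.1,.3,0)
E
```

```text
t 31.725 p [0.6411 0.0013 0.1613] yaw 0.1 w 0.0344 F [-0.4 -0.6  0.5] ROW [-190.3  101.4 -139.8] [ 0.2 -0.4  0.1]
```

View pics/w17.png

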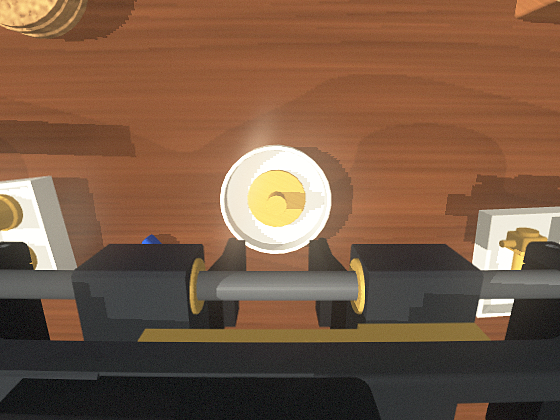

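The lid lies flat in the dish, knob up, at (276,198). I'll retreat and do a last overall look.

carry_out:
  series:
    - [-20,10,-20,0,0,0,-0.2]
    - [-55,30,-45,0,0,0,-0.2]
    - [-95,50,-75,0,0,0,-0.2]
    - [-135,72,-105,0,0,0,-0.2]
    - [-170,92,-130,0,0,0,-0.2]
    - [-190,101,-140,0,0,0,-0.2]
    - [-190,101,-140,0,0,0,-0.2]
    - [-190,101,-140,0,0,0,-0.2]

```text
time: 32.72
position: [0.4504, -0.0993, 0.2991]
tool_rot: [1.0, 0.001, 0.003, 0.001]
ft_force: [-0.1, -0.2, 0.1]
grip_width: 0.0347
```

```bash
python3 - <<'E'
from h import *
shot('top','t20.png');shot('side','s20.png');crop('s20',190,110,420,300,3.4,'s20c.png')
E
```

```text
(no output)
```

View pics/t20.png

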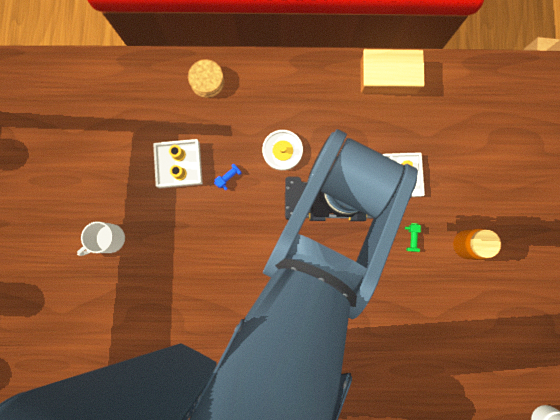

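View pics/s20c.png

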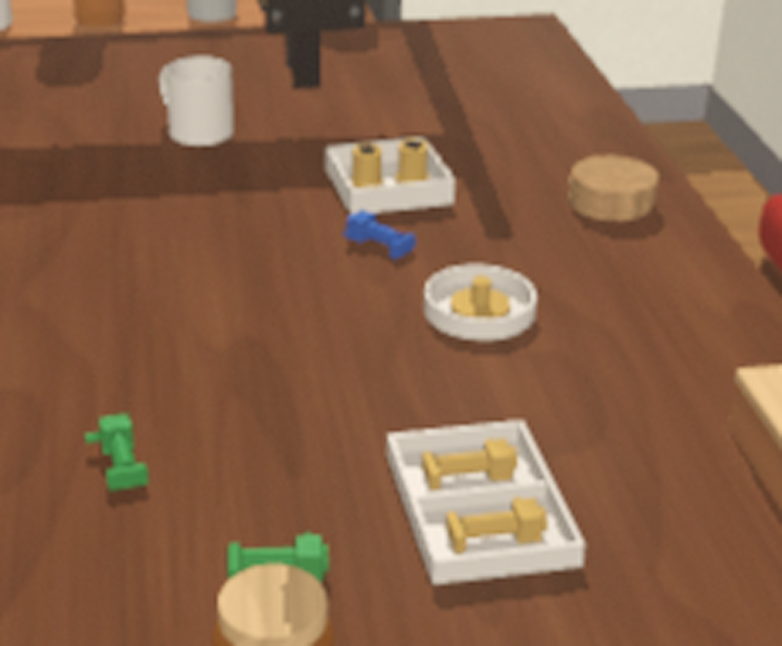

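The side view shows all five parts in place, with the mug, jar and decoys where they were at the start.

```bash
python3 - <<'E'
from h import *
print(robot.hand_in())
E
```

```text
the job is handed in; nothing more can be done
None
```

All five brass parts are in the white crockery as asked, and I handed the job in at about 33 s of robot time. I placed the taps first, then the collars, then the lid.

- **Final look:** the side camera shows a tap flat in each bay of the tray. Both collars stand upright in the box, and the lid lies flat, knob up, in the dish. In the last top view the arm hides most of the tray, so the taps rest on the side view and the earlier wrist views.
- **Left alone:** the mug, the jar and the green and blue taps look unmoved.
- **Forces:** the measured wrist force stayed under 5 N in every reading I took between moves.
- **Disagreements:** the camera estimates differed by up to about 5 mm. Before each grasp and placing I relied on the closer wrist view, and no check failed.

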